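Lids from the pile onto their jars

ROBOT

A 7-joint arm with a two-finger parallel gripper is mounted at the origin on the work surface. World frame = base frame: x ahead of the robot, y to its left, z up, the work surface at z = 0. Lengths are in m, angles in rad, forces in N, time in s.
With the tool pointing down it reaches from about 0.425 to 0.95 m from the base axis. Payload 16.7 kg.
Tool frame: the origin (TCP) lies on the front face of the gripper's body, between the roots of the fingers; the fingertips stand 97 mm ahead of it and the grasp point (between the pads) lies 78 mm ahead of it (manip.tcp_to_tips is the distance from the TCP to the fingertips, in m); z points along the fingers, y is the line along which they close (so a half turn about z gives the same grasp; the last joint's range is limited). The gripper opens to 94 mm and grips with 3 to 60 N. Pads are 16 mm wide; open, the fingers measure 119 mm over their backs; the gripper's body (75 mm by 177 mm) begins 78 mm behind the grasp point.
Start: joints at [1.079, 0.426, 0.074, 1.606, -0.034, 1.111, -0.067], TCP at [0.227, -0.636, 0.303] pointing down, gripper open.
Joint ranges: [-2.85, 2.85], [-0.5, 2.14], [-1.23, 1.37], [0.21, 2.46], [-1.02, 4.16], [0.16, 2.05], [-2.73, 2.73]. Speed limits (rad/s): [1.89, 1.89, 2.39, 2.39, 3.01, 3.01, 3.01].

INTERFACE

Orientations are given as a unit quaternion [x, y, z, w].
In Python, from rig import manip, command_gripper, solver, vision, workorder, finder, get_time_s, get_joint_positions, get_dq, get_joint_efforts, get_tool_pos, get_ee_rot, get_wrist_force, get_torque, get_finger_gap, get_grip_force gives the robot as it stands. Calls block until the motion is done:
- manip.goto(position, orientation): joint-space move of the TCP to a pose.
- manip.move_linear(position, rotation=None, max_speed=0.15): straight line of the TCP; rotation=None keeps the orientation; max_speed is the mean speed in m/s.
- manip.movej(angles): joint-space move.
- command_gripper(opening, effort=None): finger opening in m; effort is the grip in N (None keeps the last); returns when the fingers have stopped.
- manip.dwell(seconds).
- solver.ik(position, orientation): joint angles nearest the present ones, or None.
- vision.read_camera(name): name is "scene" or "top" or "wrist"; returns a dict with "image" (420x560x3 uint8, red, green, blue), "range_z" (420x560 float32, m along the optical axis (not along the pixel's ray), 0 where there is no reading), "vfov" (degrees; the focal length in pixels is half the picture's height over the tangent of half this angle, whatever the lens; pixels are square), "cx", "cy" (the principal point, pixels), "k1" (the pictures are not rectified: a ray, as slopes to the right and down, at radius r is drawn at 1 + k1 r^2 times it, then the intrinsics apply), "pose" (4x4, takes a point from camera to world coordinates); the wrist camera has in their place "mount" (4x4, takes a point from camera to tool coordinates, whose origin is the TCP and whose axes are the flange's). Camera axes: x right, y down, z forward; pixel columns grow to the right and rows downward; lengths in m; the calibration is good to about 2 mm. A picture is of the moment at which its call begins: read the wrist's pose just before it.
A pose or a line that the arm cannot do raises manip.IKError and nothing moves.
- workorder.close_job(): hands the job in; it is judged then, once.
Trained networks look in the newest picture that a camera, given by its name, has taken for a name from the list of things; names that differ only in an ending like _2 or _b are one class to them, and where a whole thing is asked for, a point or a joint stands for the part that bears it (a point fixed in the world has none). Each returns a list of dicts, best first, with "conf" (0 to 1); they miss things now and then, are a little off and sometimes report something else, mostly with a low value. They report only what shows in the picture. A call takes as long as a camera call. They do not tell look-alikes from the thing itself.
- finder.regions_of(camera, thing): "mask" (420x560 bool, what is visible of it) and "bbox" ([centre column, centre row, width, height] in pixels, round what is visible of it).
- finder.spot_point(camera, thing): "at" ([column, row] in pixels: a listed point, or the origin of a listed thing).
Readings, each from a call of its own:
- get_time_s(): time.
- get_joint_positions(): joint angles.
- get_dq(): joint speeds.
- get_joint_efforts(): joint torques, N m.
- get_tool_pos(): TCP position.
- get_ee_rot(): TCP orientation.
- get_wrist_force(): force on the tool from outside, world axes, zero at the start.
- get_torque(): the same for the moment, N m.
- get_finger_gap(): finger opening in m.
- get_grip_force(): force on a finger pad.
Only numpy, scipy, OpenCV 4.12 (cv2) and the standard library are available. Lean on these libraries where they do the work, as an engineer would, in place of code of your own. Each camera call takes 0.05 s, during which the arm holds its last target. There are 200 camera calls.

TASK

The lids of the four fired terracotta jars are piled on the banding wheel. Take the pile apart and put each lid on the jar it was made for, lying flat on the rim with its flange down in the mouth, the oblong and square lids squared up with their jars. They chip easily, so set each lid down rather than dropping it, and leave the jars standing where they are.

Things in the scene. Friction and masses are not known exactly. Their poses are not given: they have to be found in the camera images.
- oblong_lid: Lid of the oblong jar, the lowest in the pile: sizes in mm, plate 110 (x) by 68 (y), flange 76 by 34. Unglazed terracotta, flat top without a knob: a plate 12 mm thick, its edge upright, over a flange 10 mm deep (22 mm in all). Origin: centre of the flange's underside, so the plate spans 10 to 22 mm above it; z up. Weighs about 200 g.
- square_lid: Lid of the square jar, lying on the oblong lid: sizes in mm, plate 66 by 66, flange 32 by 32. Unglazed terracotta, flat top without a knob: a plate 12 mm thick, its edge upright, over a flange 10 mm deep (22 mm in all). Origin: centre of the flange's underside, so the plate spans 10 to 22 mm above it; z up. About 120 g.
- round_lid: Lid of the large round jar, lying on the square lid: sizes in mm, plate 54 in diameter, flange 22. Unglazed terracotta, flat top without a knob: a plate 12 mm thick, its edge upright, over a flange 10 mm deep (22 mm in all). Origin: centre of the flange's underside, so the plate spans 10 to 22 mm above it; z up. About 60 g.
- small_lid: Lid of the small round jar, topmost in the pile: sizes in mm, plate 40 in diameter, flange 14. Unglazed terracotta, flat top without a knob: a plate 12 mm thick, its edge upright, over a flange 10 mm deep (22 mm in all). Origin: centre of the flange's underside, so the plate spans 10 to 22 mm above it; z up. About 35 g.
- oblong_jar: Low oblong open jar of bare terracotta, sizes in mm: 106 (x) by 64 (y) outside, mouth 90 by 48, 62 high, walls 8. Origin: centre of the foot's underside; z up. With the lid home, the lid's origin is 52 mm above this origin. Loose: a hard push would slide or tip it.
- square_jar: Tall square open jar of bare terracotta, sizes in mm: 62 by 62 outside, mouth 46 by 46, 95 high, walls 8. Origin: centre of the foot's underside; z up. With the lid home, the lid's origin is 85 mm above this origin. Loose: a hard push would slide or tip it.
- round_jar: Larger round open jar of bare terracotta, sizes in mm: 50 in diameter outside, mouth 36, 82 high, walls 7. Origin: centre of the foot's underside; z up. With the lid home, the lid's origin is 72 mm above this origin. Loose: a hard push would slide or tip it.
- small_jar: Smaller round open jar of bare terracotta, sizes in mm: 36 in diameter outside, mouth 24, 60 high, walls 6. Origin: centre of the foot's underside; z up. With the lid home, the lid's origin is 50 mm above this origin. Loose: a hard push would slide or tip it.
- wheel: Banding wheel that carries the pile of lids: grey foot 124 mm in diameter that stays put, aluminium head 160 mm in diameter with its top 70 mm above the bench, which turns stiffly if twisted. Origin: on the bench under the wheel's axis; z up. The centres of the wheel and the four jars are at least 160 mm apart; the top of the full pile is 158 mm above the bench.
There are look-alikes about, which are no part of the job. Leave any green or purple look-alike of the oblong_lid alone.

How it is judged:
By the outcome, as a careful person would: the job done as asked, in the order asked, and still so for the second after the job is handed in, with the robot touching nothing.
It also fails if it takes over 128 s, if anything falls off the work surface, if the arm or the gripper's body presses on something with over 40 N, if the wrist force passes 120 N, or if a joint passes its speed limit or range.

## Working session

There is one attempt and no reset: what is moved stays moved. The work goes in short steps, each a Python script; the robot and the scene stay as the last script left them, time stands still between calls to the robot, and variables do not carry over. Pictures are saved under pics/ and viewed, at most 14 in all, crops included, and the job is handed in when it is done.

```bash
ls; mkdir -p pics
python3 - <<'E'
from rig import *
import cv2,numpy as np
for n in ["scene","top"]:
    c=vision.read_camera(n); cv2.imwrite(f"pics/{n}0.png",c["image"][:,:,::-1]); print(n,c["vfov"],c["cx"],c["cy"],c["k1"],c["pose"].round(3).tolist())
print(get_time_s(),get_tool_pos(),get_ee_rot(),get_wrist_force())
E
```

```text
pics
scene 54.82482827788142 282.4165035198248 210.3779468844194 -0.0038381321045667417 [[-0.411, 0.637, -0.652, 0.986], [0.912, 0.284, -0.297, 0.239], [-0.004, -0.717, -0.697, 0.648], [0.0, 0.0, 0.0, 1.0]]
top 51.709599893416396 271.79497147831944 212.6755869553968 -0.019802112087607467 [[-0.007, -0.988, 0.154, 0.355], [-1.0, 0.009, 0.009, -0.01], [-0.011, -0.154, -0.988, 0.976], [0.0, 0.0, 0.0, 1.0]]
0.1 [ 0.22677188 -0.63547113  0.30205554] [ 9.85348568e-01  1.70551668e-01 -1.46695977e-04 -5.54282677e-04] [ 0.43958872  0.75820358 -0.29144943]
```

View pics/scene0.png

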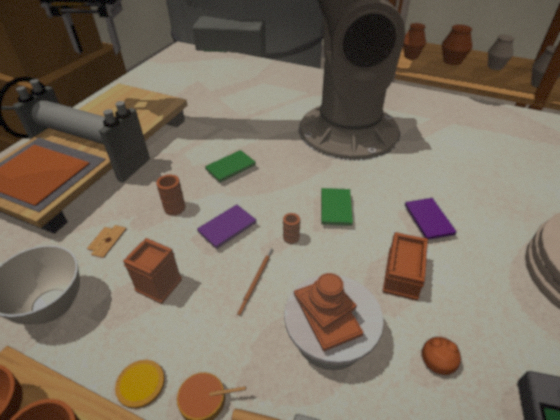

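View pics/top0.png

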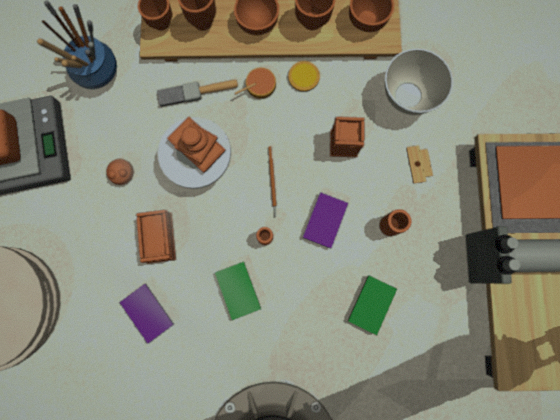

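Top picture: the pile is on the wheel at (193,150). The jars are oblong (156,237), square (348,137), round (396,222) and small (264,236). The green slabs (237,290) and (372,305) and purple slabs (326,220) and (147,313) are the look-alikes. The orange disc (260,82) and yellow disc (304,76) are other clutter. Only the terracotta lids in the pile match the description.

```bash
cat > h.py <<'E'
from rig import *
import cv2,numpy as np
from scipy.spatial.transform import Rotation as R
def cloud(n):
    if n=="wrist": p=np.array(get_tool_pos()); q=np.array(get_ee_rot())
    c=vision.read_camera(n); im=c["image"]; H,W=im.shape[:2]
    f=H/2/np.tan(np.radians(c["vfov"])/2)
    u,v=np.meshgrid(np.arange(W,dtype=float),np.arange(H,dtype=float))
    x=(u-c["cx"])/f; y=(v-c["cy"])/f; a,b=x.copy(),y.copy()
    for _ in range(8): s=1+c["k1"]*(a*a+b*b); a,b=x/s,y/s
    z=c["range_z"].astype(float); P=np.stack([a*z,b*z,z],-1)
    if n=="wrist":
        T=np.eye(4); T[:3,:3]=R.from_quat(q).as_matrix(); T[:3,3]=p; M=T@c["mount"]
    else: M=c["pose"]
    P=P@M[:3,:3].T+M[:3,3]; P[z<=0]=np.nan
    return im,P
def fit(P,xy,h,rad,tol=.004):
    """points near xy within height band h -> rect fit, enclosing circle"""
    d=np.hypot(P[...,0]-xy[0],P[...,1]-xy[1]); m=(d<rad)&(abs(P[...,2]-h)<tol)
    m=cv2.morphologyEx(m.astype(np.uint8),cv2.MORPH_CLOSE,np.ones((3,3)))>0
    m&=(d<rad)&(abs(P[...,2]-h)<tol)
    Q=P[m]
    if len(Q)<5: return None
    A=(Q[:,:2]*1000).astype(np.float32)
    r=cv2.minAreaRect(A); c=cv2.minEnclosingCircle(A)
    return len(Q),np.round(r[0],1),np.round(r[1],1),round(r[2],1),np.round(c[0],1),round(c[1],1),round(float(np.median(Q[:,2]))*1000,1)
JAR=dict(oblong=((156,237),.062,.075),square=((348,137),.095,.06),round=((396,222),.082,.045),small=((264,236),.060,.035))
E
python3 - <<'E'
from h import *
im,P=cloud("top"); ims,S=cloud("scene")
print("bench z",np.nanmedian(P[180:200,230:260,2]),np.nanmedian(S[150:170,270:300,2]))
def nn(px): return np.nanmedian(P[px[1]-8:px[1]+9,px[0]-8:px[0]+9].reshape(-1,3),0)
for k,(px,h,r) in JAR.items():
    xy=nn(px); print(k,xy.round(3)); 
    for n,C in(("top",P),("scene",S)): print("  ",n,fit(C,xy[:2],h,r))
xy=nn((193,145));print(xy)
for h in(.158,.136,.114,.092,.07):
    for n,C in(("top",P),("scene",S)): print(h,n,fit(C,xy[:2],h,.1))
cv2.imwrite("pics/crop.png",np.hstack([cv2.resize(im[100:200,130:250],(400,333)),cv2.resize(ims[260:370,265:397],(400,333))])[:,:,::-1])
E
```

```text
bench z 0.0016267242253121261 0.0007940351000186308
oblong [0.449 0.248 0.051]
   top (542, array([452. , 253.3]), array([106.3,  63.1]), 7.2, array([451.7, 252.3]), 59.4, 62.6)
   scene (632, array([452.1, 252.3]), array([107.7,  64.3]), 7.1, array([452.4, 251.9]), 60.1, 62.1)
square [ 0.657 -0.166  0.085]
   top (378, array([ 668.1, -167.4]), array([62.7, 63.1]), 85.9, array([ 667.7, -167.6]), 42.3, 95.7)
   scene (517, array([ 667.8, -168.1]), array([62.5, 63.4]), 87.1, array([ 668.2, -168.5]), 42.4, 95.0)
round [ 0.479 -0.275  0.05 ]
   top (233, array([ 475.9, -266.4]), array([48.6, 49.7]), 1.1, array([ 476.1, -266.6]), 25.5, 82.8)
   scene (178, array([ 476.4, -266.9]), array([47.5, 50.1]), 86.2, array([ 475.9, -266.5]), 25.9, 81.8)
small [0.451 0.017 0.039]
   top (123, array([450.6,  15.5]), array([34.2, 34. ]), 0.2, array([451.3,  15.6]), 17.8, 61.1)
   scene (123, array([452. ,  14.2]), array([34.4, 32.7]), 23.4, array([451.6,  14.5]), 17.7, 60.0)
[0.62294112 0.15388268 0.13890329]
0.158 top (303, array([639.9, 157.8]), array([39.8, 37.8]), 47.3, array([640. , 157.4]), 20.5
[... 240 characters left out ...]
647.6, 153.9]), array([41.5, 53.3]), 1.6, array([642.1, 153.2]), 27.7, 136.6)
0.114 top (400, array([640.6, 156.2]), array([67. , 67.2]), 59.3, array([640.3, 156.7]), 46.4, 115.3)
0.114 scene (746, array([640.2, 154.3]), array([66.8, 66.5]), 58.7, array([641.3, 154.7]), 45.7, 114.6)
0.092 top (563, array([643.3, 159.4]), array([111. ,  68.1]), 46.8, array([642.7, 159.5]), 63.0, 93.5)
0.092 scene (1156, array([643.4, 157.9]), array([111. ,  68.4]), 46.9, array([642.9, 158. ]), 63.9, 92.6)
0.07 top (2273, array([632. , 167.2]), array([157.2, 158.7]), 72.1, array([632.5, 168.2]), 80.4, 71.4)
0.07 scene (3605, array([631.8, 166.6]), array([158. , 159.8]), 81.4, array([631.7, 166.8]), 80.5, 70.5)
```

View pics/crop.png

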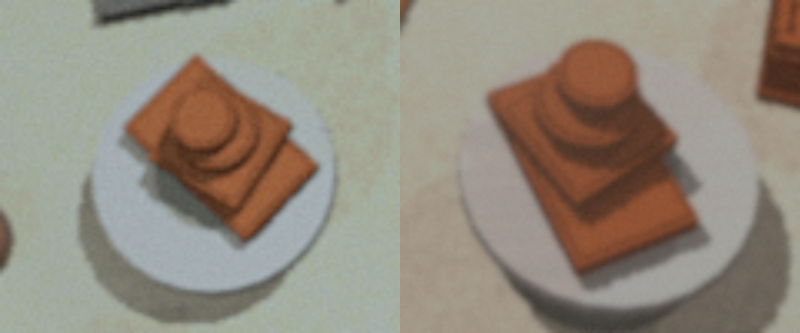

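The crop shows the pile clearly, all terracotta: small, round, square, then oblong. Both cameras agree to within about 1.5 mm. Next I'll write pick and place helpers, check IK, and do the small lid first.

```bash
cat >> h.py <<'E'
LID=dict(small=(.146,.040,12),round=(.124,.054,15),square=(.102,.066,20),oblong=(.080,.068,25)) # plate bottom z, grip width, effort
XY=dict(small=(640,156.8),round=(641.8,154.2),square=(640.4,155.3),oblong=(643.3,158.6))
JXY=dict(small=(451.4,15),round=(476,-266.6),square=(667.9,-167.8),oblong=(452,252.8))
# closing direction angles (deg): on the pile / on the jar; symmetric every SYM
CL=dict(small=(0,0),round=(0,0),square=(59,86.5),oblong=(136.85,97.1))
SYM=dict(small=30,round=30,square=90,oblong=180)
JH=dict(small=.060,round=.082,square=.095,oblong=.062)
TIP=.097; ZT=.29
def quat(cl): return (R.from_euler('z',cl+90,degrees=True)*R.from_euler('x',180,degrees=True)).as_quat()
def best(xy,z,cl,sym):
    q0=np.array(get_joint_positions()); o=[]
    for k in range(int(360/sym)):
        q=quat(cl+k*sym); a=solver.ik([xy[0]/1e3,xy[1]/1e3,ZT],q); b=solver.ik([xy[0]/1e3,xy[1]/1e3,z],q)
        if a is not None and b is not None: o.append((np.abs(np.array(a)-q0).max(),cl+k*sym))
    return min(o)[1] if o else None
def pick(n,xy=None):
    xy=xy or XY[n]; zb,w,eff=LID[n]; x,y=xy[0]/1e3,xy[1]/1e3
    cl=best(xy,zb+TIP,CL[n][0],SYM[n]); q=quat(cl)
    manip.goto([x,y,ZT],q); command_gripper(.094)
    manip.move_linear([x,y,zb+TIP],q); command_gripper(w-.004,eff)
    g=get_finger_gap(),get_grip_force()
    manip.move_linear([x,y,zb+TIP+.02],q,.06); manip.move_linear([x,y,ZT+.02],q)
    print(n,"pick",cl,g,get_finger_gap(),get_grip_force(),get_time_s())
def place(n,xy=None):
    xy=xy or JXY[n]; x,y=xy[0]/1e3,xy[1]/1e3; zr=JH[n]+TIP
    cl=best(xy,zr,CL[n][1],SYM[n]); q=quat(cl)
    manip.goto([x,y,ZT],q); manip.move_linear([x,y,zr+.015],q); manip.move_linear([x,y,zr+.004],q,.04)
    manip.dwell(.2); f0=np.mean([get_wrist_force()[2] for _ in range(5)]); z=zr+.004
    while z>zr-.003:
        z-=.0007; manip.move_linear([x,y,z],q,.02); f=get_wrist_force()[2]-f0
        if f>2: break
    w=LID[n][1]; print(n,"contact dz",round(z-zr,4),"dF",round(f,2),"gap",get_finger_gap())
    command_gripper(min(.094,w+.024)); manip.move_linear([x,y,z+.05],q,.15); manip.move_linear([x,y,ZT],q,.25)
    print(n,"placed",cl,get_time_s())
E
python3 - <<'E'
from h import *
for n in XY: print(n,best(XY[n],LID[n][0]+TIP,CL[n][0],SYM[n]),best(JXY[n],JH[n]+TIP,CL[n][1],SYM[n]))
pick("small")
im,P=cloud("wrist");cv2.imwrite("pics/w1.png",im[:,:,::-1])
E
```

```text
small 60 330
round 60 0
square 59 356.5
oblong 316.85 97.1
small pick 60 (0.039777858117432285, 12.000035047531128) 0.03978344470160112 11.999968886375427 5.85
```

View pics/w1.png

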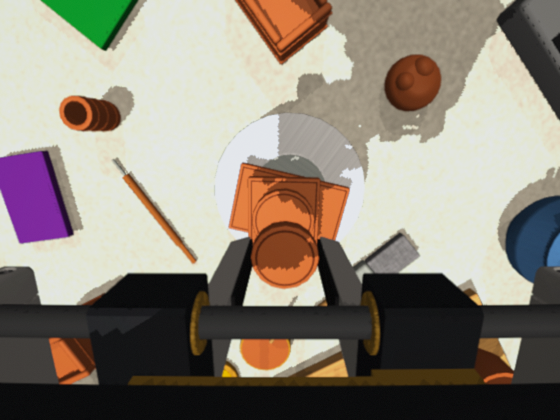

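The small lid is held level between the fingers at (285,255), and the rest of the pile behind it at (290,205) is undisturbed. Now placing it.

```bash
cat > chk.py <<'E'
from h import *
def chk(n,save=None):
    """placed lid on jar, and next lids of the pile, both fixed cameras"""
    h=JH[n]+.012
    for c in("top","scene"):
        im,P=cloud(c); print(c,"placed",fit(P,np.array(JXY[n])/1e3,h,.075))
        if save: cv2.imwrite(f"pics/{save}_{c}.png",im[:,:,::-1])
        for k,z in(("round",.136),("square",.114),("oblong",.092)):
            if list(JXY).index(k)>list(JXY).index(n): print("   ",k,fit(P,np.array(XY[k])/1e3,z,.09))
E
python3 - <<'E'
from chk import *
place("small"); chk("small")
E
```

```text
small contact dz -0.0002 dF 2.81 gap 0.03935091032096857
small placed 60 11.45
top placed None
    round (288, array([650.9, 155.2]), array([33.1, 51.1]), 1.6, array([642.9, 155.3]), 26.3, 137.7)
    square (119, array([640.9, 156.8]), array([64.9, 65.7]), 58.7, array([641.1, 156.3]), 44.9, 115.4)
    oblong (233, array([673.4, 191.5]), array([24.1, 68. ]), 47.9, array([672.3, 190.9]), 34.9, 93.5)
scene placed (239, array([451.2,  14.8]), array([39.8, 38.5]), 23.0, array([451.7,  14.9]), 20.7, 72.6)
    round (893, array([641.4, 153.7]), array([52.9, 53.1]), 7.5, array([640.8, 153.8]), 27.4, 136.7)
    square (751, array([639.8, 154.6]), array([66.4, 67.9]), 58.2, array([640.1, 154.3]), 45.7, 114.6)
    oblong (1156, array([643.4, 158.2]), array([111.3,  68.7]), 46.8, array([643., 158.]), 63.6, 92.6)
```

The small lid is seated: its top is at 72.6 mm and it is centred to within 0.5 mm. The pile hasn't moved, so on to the round lid.

Run:
```python
from chk import *
pick("round",(641.4,154)); place("round"); chk("round")
```

```text
round pick 60 (0.053516499353773825, 15.000430941581726) 0.05349881764517114 14.999941438436508 15.5417
round contact dz -0.0002 dF 5.07 gap 0.05388365808984331
round placed 330 21.575
top placed (348, array([ 480.4, -258.2]), array([37.1, 53.9]), 61.3, array([ 476.5, -265.8]), 27.2, 95.3)
    square (938, array([640.5, 155.8]), array([67.2, 66.7]), 58.4, array([641. , 155.7]), 45.7, 115.5)
    oblong (588, array([643.4, 159.5]), array([110.3,  68.2]), 47.0, array([643.2, 159.8]), 63.7, 93.5)
scene placed (345, array([ 477.8, -265.5]), array([52.5, 51.6]), 21.7, array([ 477. , -266.9]), 27.5, 94.7)
    square (1644, array([639.9, 154.5]), array([67.2, 67. ]), 58.6, array([640.3, 154.4]), 45.7, 114.7)
    oblong (1173, array([643.3, 158.3]), array([111. ,  68.9]), 46.8, array([644.4, 157.9]), 63.5, 92.7)
```

Run:
```python
from chk import *
CL["square"]=(58.6,86.5)
pick("square",(640.2,155.2)); place("square"); chk("square")
```

```text
square pick 58.6 (0.06608451854061975, 20.000833868980408) 0.06579113511664948 19.999775290489197 26.3583
square contact dz -0.0002 dF 6.95 gap 0.06591192527242663
square placed 356.5 31.825
top placed (499, array([ 668. , -166.5]), array([66.5, 66.1]), 85.2, array([ 667.3, -166.5]), 45.3, 108.4)
    oblong (1484, array([643.4, 159.5]), array([110.3,  68.4]), 46.8, array([642.8, 159.6]), 63.5, 93.5)
scene placed (1168, array([ 667.8, -167.9]), array([67.8, 67.5]), 86.5, array([ 668.4, -167.8]), 46.2, 107.6)
    oblong (2740, array([643.2, 158.2]), array([110.8,  68.9]), 46.5, array([643.9, 158.1]), 63.5, 92.8)
```

The square lid is seated and squared up. The oblong lid is next.

Run:
```python
from chk import *
pick("oblong",(643.3,158.8)); place("oblong")
manip.movej([1.079,.426,.074,1.606,-.034,1.111,-.067])
chk("oblong","end")
for k in("small","round","square"):
  for c in("top","scene"): print(k,c,fit(cloud(c)[1],np.array(JXY[k])/1e3,JH[k]+.012,.06))
print(get_time_s())
```

```text
oblong pick 316.85 (0.06797920701440588, 25.000729858875275) 0.06741042166828355 24.999479949474335 36.2833
oblong contact dz -0.0002 dF 10.98 gap 0.06748483265130634
oblong placed 277.1 41.7667
top placed (1588, array([452.2, 253.1]), array([110.7,  67.1]), 6.8, array([452.4, 252.4]), 63.2, 75.3)
scene placed (1766, array([452.1, 252.1]), array([111.9,  68.1]), 6.9, array([451.7, 252.1]), 63.5, 74.9)
small top (261, array([451. ,  16.2]), array([35.7, 38.2]), 89.4, array([451.7,  16.4]), 19.9, 73.2)
small scene (238, array([451.9,  15.2]), array([39.9, 38.4]), 24.2, array([451.7,  15.7]), 20.4, 72.8)
round top (515, array([ 476.1, -265.4]), array([51.9, 53.2]), 1.2, array([ 476.3, -265.3]), 27.3, 95.3)
round scene (344, array([ 477.5, -265.7]), array([52.5, 53.1]), 23.6, array([ 476.9, -266.1]), 28.1, 94.6)
square top (905, array([ 668.2, -166.6]), array([66.2, 67.1]), 86.0, array([ 667.6, -166.4]), 45.5, 108.4)
square scene (1169, array([ 667.8, -168.1]), array([67.2, 67.8]), 86.2, array([ 668.3, -167.9]), 45.9, 107.6)
45.375
```

View pics/end_scene.png

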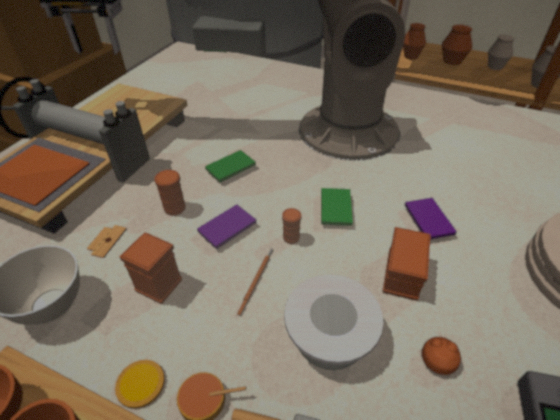

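The final picture shows all four jars lidded at (170,190), (291,225), (153,265) and (408,262). The wheel at (333,318) is empty and the green and purple slabs haven't been touched.

```bash
python3 -c "
from rig import *
print(workorder.close_job())"
```

```text
the job is handed in; nothing more can be done
None
```

All four lids are on their own jars, flat, centred to about 1–2 mm, and the oblong and square ones squared up to within about 1°; the jars showed no measurable movement and the job was handed in at about 45 s.

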